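# Close up the row in the adapter rack

## Robot

A 6-joint arm with a two-finger parallel gripper is mounted at the origin on the work surface; the furniture and walls round the work are solid. World frame = base frame: x ahead of the robot, y to its left, z up, the work surface at z = 0. Lengths are in mm, angles in rad, forces in N, time in s.
With the tool pointing down it reaches from about 350 to 875 mm from the base axis. Payload 4.2 kg.
Tool frame: the origin (TCP) lies at the very end of the fingers, on their centre line; the grasp point (between the pads) lies 19 mm behind it; z points along the fingers, y is the line along which they close (so a half turn about z gives the same grasp; the last joint's range is limited). The gripper opens to 85 mm and grips with 20 to 120 N. Pads are 22 mm wide; open, the fingers measure 114 mm over their backs; the gripper's body (76 mm by 85 mm) begins 54 mm behind the grasp point. The pads swing forward as they close: fully open they stand 13 mm farther back than shut.
Start: joints at [-0.998, 0.385, 0.008, 0, -1.194, -0.259], TCP at [192.937, -594.453, 231.312] pointing down, gripper open.
Joint ranges: [-3.14, 3.14], [-1.21, 2.06], [-1.07, 1.41], [-3.16, 2.05], [-2.99, -0.16], [-3.1, 3.1]. Speed limits (rad/s): [2.79, 2.79, 3.14, 3.14, 3.14, 3.14].

## Interface

Orientations are given as a unit quaternion [x, y, z, w].
In Python, from bench import arm gives the robot as it stands. The module is installed in compiled form; this text tells all that it offers.
- The arm moves only by the tool drive_tool, never from a script. Its argument "targets" is a list of rows, each a list of 5 numbers: the closure, from -1 (fully open) to 1 (shut), then the shift along the tool's x, y, z in mm, then the turn about the tool's z in degrees. In form: [[grip, tx, ty, tz, roll], ...]. A call has 1 to 12 rows; each row is the pose to reach, as a shift and turn from the pose commanded when the call began, along the tool's axes at that moment; what a row does not reach only later rows make up. A row lasts 1/10 s, in which the tool goes at most 50 mm and 8.59 degrees, less where a joint would pass 70% of its speed; a pose out of reach is approached as far as the arm can. A call with a gripper value outside its range is refused whole. The fingers move at their own pace and stop on an object; the grip force is fixed at half the most. Time passes only in rows, so rows that repeat a pose let the fingers close. It gives the time, the measured TCP pose, the force, the opening and the grip force at its end, in the units of the state.
- arm.read_state(): the state, without advancing time (a new reading comes with each control period).
- arm.get_image(name): name is "scene" or "side" or "wrist"; returns the picture (480x640x3 uint8, blue, green, red); there is no depth.
- arm.camera_params(name): a dict with "fov_y" (degrees; the focal length in pixels is half the picture's height over the tangent of half this angle, whatever the lens; pixels are square), "cx", "cy" (the principal point, pixels), "rvec" (rotation vector, rad) and "tvec" (3), from world to camera coordinates, as OpenCV has them; the wrist camera has in their place "tool_from_camera" (4x4, takes a point from camera to tool coordinates, whose origin is the TCP and whose axes are the flange's). Camera axes: x right, y down, z forward; pixel columns grow to the right and rows downward; lengths in mm; the calibration is good to about 2 mm. A picture is of the moment at which its call begins: read the wrist's pose just before it. camera_params takes no time and is no camera call.
- arm.job_done(): hands the job in; it is judged then, once.
The state is a dict: "clock": time; "joints": joint angles; "joint_vel": joint speeds; "joint_efforts": joint torques, N m; "position": TCP position; "ee_rot": TCP orientation; "contact_force": force on the tool from outside, world axes, zero at the start; "wrist_torque": the same for the moment, N m; "gripper_width": finger opening in mm; "grasp_force": force on a finger pad.
Only numpy, scipy, OpenCV 4.12 (cv2) and the standard library are available. Lean on these libraries where they do the work, as an engineer would, in place of code of your own. Each camera call takes 0.05 s, during which the arm holds its last target. There are 200 camera calls.

## Task

Stand the loose black adapter block from the bench in the rack, in the gap beside the other two, upright and in line with them, broad side facing out like theirs, and let go of it. Then pull up the knob of the spring lock plunger on the sliding section, slide the section one hole towards the row so that its stop plate closes up the row, and let the pin drop fully home in that hole. Finish holding on: the program ends with the fingers still gripping the knob and the pin engaged; leave the other things on the bench alone.

Things in the scene. Friction and masses are not known exactly. Their poses are not given: they have to be found in the camera images.
- rack: Fixed plywood rack board 160 x 310 x 12 mm. Origin on the bench under the row's middle line; y runs along the row from the sliding stop to the end wall (inner face at y = 110 mm, 60 mm high), x across to the tube. Blocks stand on the board (12 mm over the bench), centred on x = 0, 56 mm width along y. Lips 4 mm high along the row at x = -25.5 and 25.5 mm.
- next_hole (a point): Centre of the next hole's mouth, on top of the fixed 25 mm square aluminium tube: rack frame x = 85, y = -87, z = 55 mm. The tube runs along the rack's y; its 10 mm holes are 40 mm apart, the pin starting in the one at y = -127 mm.
- row_stop (a joint): Sliding section: dark steel sleeve, 35 x 56 mm, top 60 mm over the bench, on the tube; it carries the plunger and the stop plate. Value in m: 0 at the start, locked in its hole; grows as it slides along the rack's +y towards the row; next hole at 0.040. Friction about 1 N when unlocked; the pin has 1.5 mm of play either way in a hole.
- plunger (a joint): Spring lock plunger on the sliding section, moving straight up and down. Value in m: 0 with the pin fully home in a hole, 0.009 when its round tip is clear of the tube's top (where it rests between holes), 0.015 pulled up fully. A spring pulls it down with 3 N at 0 and 5 N at 0.015.
- knob: Round black knob on the plunger, 22 mm in diameter (26 at the top), 26 mm high. Origin at its centre, 92 mm over the bench with the pin home; at the start at x = 85, y = -127 mm in the rack frame. It moves with plunger and section. Below it: knob's underside at 79 mm, a 20 mm wide steel bush up to 69 mm, the sleeve's top at 60 mm over the bench.
- stop_face (a point): Middle of the stop plate's face towards the row: at the start at x = 20, y = -101 mm in the rack frame, 42 mm over the bench. The plate is 5 mm thick, reaches across the row from x = -30 mm to the sleeve; its top is 60 mm over the bench.
- block_a_centre (a point): black plastic adapter block, 41 mm deep (its x) by 56 mm wide (its y) by 48 mm high (z), 0.09 kg, one of three alike; this point is its centre, 24 mm above its underside. Stands in the rack next to the end wall.
- block_b_centre (a point): black plastic adapter block, 41 mm deep (its x) by 56 mm wide (its y) by 48 mm high (z), 0.09 kg, one of three alike; this point is its centre, 24 mm above its underside. Stands in the rack next to block_a, towards the stop.
- block_c_centre (a point): black plastic adapter block, 41 mm deep (its x) by 56 mm wide (its y) by 48 mm high (z), 0.09 kg, one of three alike; this point is its centre, 24 mm above its underside. The loose one, on the bench right of the rack; it belongs between block_b and the stop plate (gap 97 mm; after the slide the whole row has about 3 mm of play).
- spray: Bystander: tall spray can, 67 mm wide, 202 mm high; origin at the middle of its underside.
- tin: Bystander: small paint tin, 77 mm wide, 78 mm high; origin at the middle of its underside.
- light: Bystander: small black battery work light, 54 x 52 x 97 mm; origin at the middle of its underside.
Things that resemble listed ones, but are neither listed nor needed, are in the scene too. What is shaped like the part that bears block_c_centre but turquoise is not meant.

How it is judged:
By the outcome, as a careful person would: the job done as asked, in the order asked, and still so for the second after the job is handed in, while the arm keeps its last pose, push and grip.
It also fails if it takes over 45 s, if anything falls off the work surface, if the arm or the gripper's body presses on something with over 40 N, if the wrist force passes 120 N, or if a joint passes its speed limit or range.

## Working session

There is one attempt and no reset: what is moved stays moved. The work goes in short steps, Python scripts to look and compute and a tool call to move; the robot and the scene stay as the last step left them, time stands still between calls to the robot, and variables do not carry over. Pictures are saved under pics/ and viewed, at most 10 in all, crops included, and the job is handed in when it is done.

Besides the shell and the picture viewer there is one more tool, called as name([rows], argument=value, ...), one row to a line, values as JSON. drive_tool: Moves the arm, as the interface text tells. Its arguments: {"type":"object","properties":{"targets":{"type":"array","items":{"type":"array","items":{"type":"number"}}}},"required":["targets"]}

```bash
mkdir -p pics; ls
cat > h.py <<'E'
import numpy as np, cv2
from scipy.spatial.transform import Rotation as R
from bench import arm
def cam(name,st=None):
    p=arm.camera_params(name); f=240/np.tan(np.radians(p['fov_y'])/2)
    K=np.array([[f,0,p['cx']],[0,f,p['cy']],[0,0,1.]])
    if name=='wrist':
        st=st or arm.read_state()
        T=np.eye(4);T[:3,:3]=R.from_quat(st['ee_rot']).as_matrix();T[:3,3]=st['position']
        W=np.linalg.inv(T@np.array(p['tool_from_camera']))
        return K,W[:3,:3],W[:3,3]
    return K,R.from_rotvec(np.ravel(p['rvec'])).as_matrix(),np.ravel(p['tvec'])
def onplane(c,uv,z):
    K,Rm,t=c; uv=np.atleast_2d(uv)
    d=(Rm.T@np.linalg.inv(K)@np.c_[uv,np.ones(len(uv))].T).T; o=-Rm.T@t
    return o+d*((z-o[2])/d[:,2])[:,None]
def proj(c,P):
    K,Rm,t=c; q=(K@(Rm@np.atleast_2d(P).T+t[:,None])).T
    return q[:,:2]/q[:,2:]
E
python3 - <<'E'
from h import *
s=arm.read_state(); print(s)
for n in ['scene','side']:
    cv2.imwrite(f'pics/{n}0.png',arm.get_image(n)); c=cam(n); print(n,arm.camera_params(n),-c[1].T@c[2])
print(arm.camera_params('wrist'))
E
```

```text
pics
{'clock': 0.0, 'joints': array([-9.98392320e-01,  3.85539317e-01,  6.63438106e-03, -5.11208620e-04,
       -1.19401209e+00, -2.58603078e-01]), 'joint_vel': array([-0.002604  ,  0.00086824,  0.00195223,  0.0009207 , -0.0008397 ,
        0.00056858]), 'joint_efforts': array([-6.61009312e-05, -3.92284834e+01,  1.88397521e+01,  4.18626890e+00,
       -4.74471730e-03,  1.72896875e-05]), 'position': array([ 192.76382438, -593.91369961,  230.23353473]), 'ee_rot': array([-1.56164268e-01,  9.87730500e-01,  1.06602294e-03, -2.10649934e-04]), 'contact_force': array([-0.05056832, -0.10861735,  0.38274066]), 'wrist_torque': array([-0.01080531, -0.00424494,  0.00052693]), 'grasp_force': 0.0, 'gripper_width': 85.27248614858624}
scene {'fov_y': 46.39567533981215, 'cx': 322.5814205035204, 'cy': 257.978731004879, 'rvec': array([ 1.03131247, -2.21606908,  1.2107724 ]), 'tvec': array([ 252.40909923,  252.44354136, 1079.25111888])} [-434.09732204  686.96318408  794.8975854 ]
side {'fov_y': 54.52766238262549, 'cx': 316.5273107658394, 'cy': 241.3736035299126, 'rvec': array([ 1.90951621,  1.99689243, -0.50648121]), 'tvec': array([  57.61952184, -339.42831944, 1435.06929908])} [ 977.02219016   -5.42466632 1106.05320822]
{'fov_y': 71.25811246033014, 'cx': 322.49857720922273, 'cy': 241.73762872029073, 'tool_from_camera': array([[-8.66257878e-05, -9.56375380e-01, -2.92140591e-01,
         7.58694988e+01],
       [ 9.99999024e-01, -4.90196189e-04,  1.30822581e-03,
        -3.22688706e-01],
       [-1.39436117e-03, -2.92140193e-01,  9.56374489e-01,
        -1.41455980e+02],
       [ 0.00000000e+00,  0.00000000e+00,  0.00000000e+00,
         1.00000000e+00]])}
```

View pics/scene0.png

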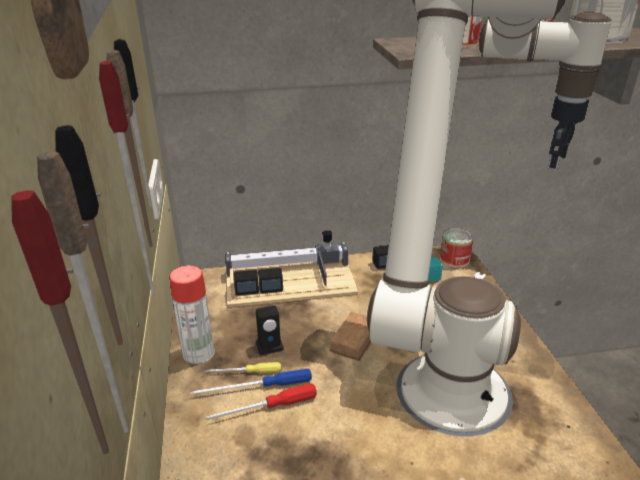

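View pics/side0.png

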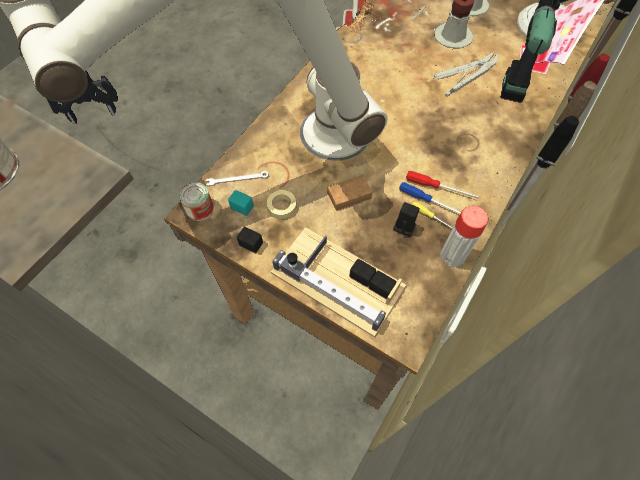

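The side view shows the rack with its knob near (293,259), the row blocks at (362,271) and (382,284), the loose block at (250,240) and the turquoise decoy at (241,202). I'll zoom in on the rack.

Run:
```python
from h import *
a=cv2.imread('pics/side0.png')[190:340,220:420]; b=cv2.imread('pics/scene0.png')[220:310,215:480]
cv2.imwrite('pics/crop1.png',cv2.resize(a,None,fx=4,fy=4,interpolation=cv2.INTER_CUBIC))
c=cam('side'); f=lambda u,z:print(u,z,onplane(c,u,z)[0].round())
f((293,258),92);f((250,238),40);f((241,200),40);f((362,268),60);f((382,281),60);f((130,178),0);f((130,178),400);f((170,220),0);f((416,368),0);f((197,190),78)
for z in (300,500,700): print(z,proj(cam('scene'),onplane(c,(130,178),z)),onplane(c,(130,178),z),onplane(c,(0,95),z),proj(cam('scene'),onplane(c,(0,95),z)))
```

```text
(293, 258) 92 [484. -92.  92.]
(250, 238) 40 [ 406. -212.   40.]
(241, 200) 40 [ 289. -250.   40.]
(362, 268) 60 [489.  78.  60.]
(382, 281) 60 [521. 126.  60.]
(130, 178) 0 [ 201. -592.    0.]
(130, 178) 400 [ 482. -380.  400.]
(170, 220) 0 [ 337. -448.    0.]
(416, 368) 0 [714. 209.   0.]
(197, 190) 78 [ 287. -363.   78.]
300 [[448.51913631 131.52599898]] [[ 411.59105136 -433.12980837  300.        ]] [[ 185.88895857 -798.94349052  300.        ]] [[606.3641597  122.52721264]]
500 [[383.57983681  45.8023994 ]] [[ 551.88728318 -327.00650591  500.        ]] [[ 382.1869755 -602.0535542  500.       ]] [[511.47774166  40.98104805]]
700 [[311.08764204 -49.89145507]] [[ 692.183515   -220.88320346  700.        ]] [[ 578.48499244 -405.16361787  700.        ]] [[403.92793978 -51.44813229]]
```

View pics/crop1.png

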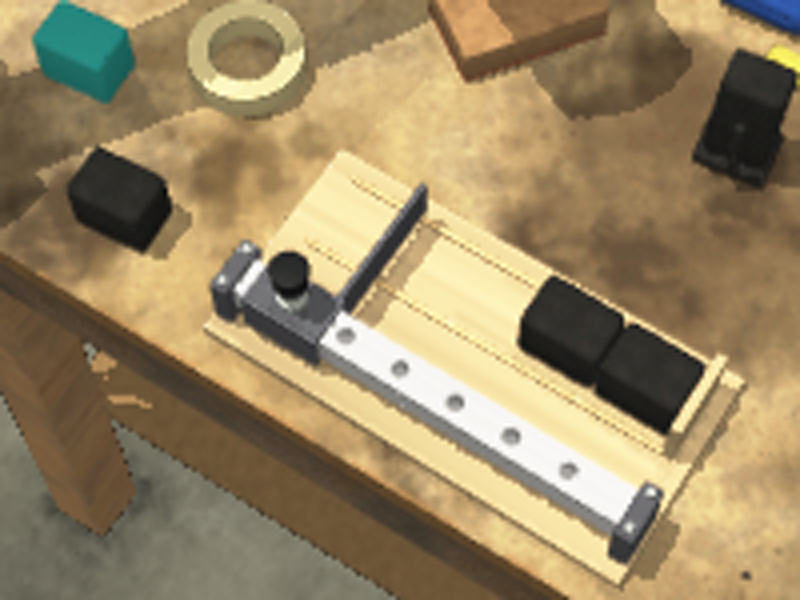

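The crop shows five tube holes from (346,335) to (568,470), the knob top at (290,262), and the loose block around (120,200). I'll fit the rack pose from these.

Run:
```python
from h import *
from scipy.optimize import least_squares
uv=np.array([(346,335),(400,368),(455,402),(511,436),(568,470),(290,260),(426,186),(340,309)])/4+[220,190]-0.4
P=np.array([(85,-87,55),(85,-47,55),(85,-7,55),(85,33,55),(85,73,55),(85,-127,105),(-30,-103.5,60),(67.5,-101,60)],float)
c=cam('side')
def w(q): 
    r=R.from_euler('z',q[2]).as_matrix(); return P@r.T+[q[0],q[1],0]
s=least_squares(lambda q:(proj(c,w(q))-uv).ravel(),[450,30,0.],loss='soft_l1')
print(s.x,np.degrees(s.x[2]),(proj(c,w(s.x))-uv).round(1).tolist())
np.save('rack.npy',s.x)
# block c top outline (z=48)
b=np.array([(100,148),(168,186),(142,212),(70,190)])/4+[220,190]
for z in (41,48): print(onplane(c,b,z).round())
```

```text
[479.08708536  58.66937941  -0.54257495] -31.08725478261658 [[-0.0, 0.1], [-0.0, 0.1], [-0.0, 0.0], [-0.0, 0.1], [0.0, 0.4], [-0.4, 1.8], [-0.1, -0.9], [0.7, -2.5]]
[[ 374. -229.   41.]
 [ 400. -181.   41.]
 [ 420. -196.   41.]
 [ 406. -245.   41.]]
[[ 378. -228.   48.]
 [ 404. -180.   48.]
 [ 424. -195.   48.]
 [ 410. -243.   48.]]
```

drive_tool([
  [-1,-30,28,0,-5],
  [-1,-65,62,5,-10],
  [-1,-100,95,15,-15],
  [-1,-136,129,25,-20],
  [-1,-172,163,30,-25],
  [-1,-208,197,35,-30],
  [-1,-244,231,40,-35],
  [-1,-280,265,50,-38],
  [-1,-305,290,60,-41],
  [-1,-315,299,60,-41],
  [-1,-315,299,60,-41],
  [-1,-315,299,60,-41],
])

```text
clock: 1.3
position: [400.2, -213.1, 171.5]
ee_rot: [-0.492, 0.871, -0.0, -0.0]
contact_force: [-1.4, 0.1, -0.1]
gripper_width: 85.6
grasp_force: 0.0
```

Run:
```python
from h import *
s=arm.read_state(); print(s['position'],s['ee_rot'],s['clock'],s['joints'])
im=arm.get_image('wrist'); np.save('c1.npy',np.r_[s['position'],s['ee_rot']]); cv2.imwrite('pics/w1.png',im)
```

```text
[ 400.21794173 -213.14193933  171.47308856] [-4.92146490e-01  8.70512393e-01 -5.83090371e-05 -4.19679126e-05] 1.3 [-1.29101676e-01  1.50272722e-01 -4.84083497e-01  1.78353976e-04
 -9.36437270e-01 -4.12692717e-01]
```

View pics/w1.png

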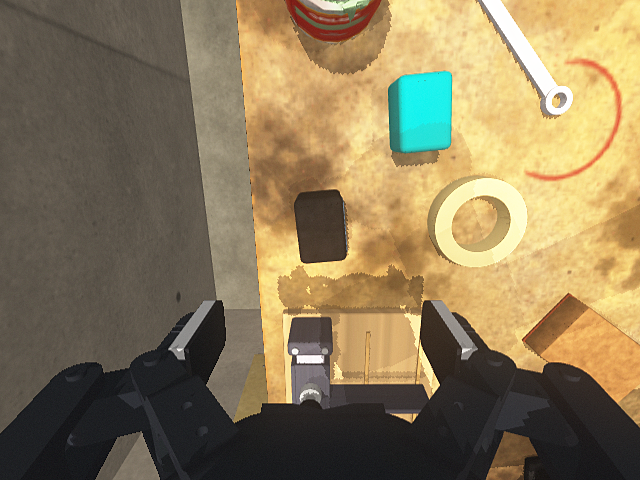

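Wrist view: the loose block is at about (321,226), its top roughly x 297–344, y 190–262, with a detailed face towards the right, which is rack -x. The turquoise decoy is at (420,112). Next I'll measure the block.

Run:
```python
from h import *
q=np.load('c1.npy'); st=dict(position=q[:3],ee_rot=q[3:]); c=cam('wrist',st)
im=cv2.imread('pics/w1.png')
m=(im[170:285,270:375].max(2)<75).astype(np.uint8)
n,l,S,_=cv2.connectedComponentsWithStats(m); k=1+S[1:,4].argmax()
cn=max(cv2.findContours((l==k).astype(np.uint8),0,1)[0],key=cv2.contourArea)
r=cv2.minAreaRect(cn); print(S[k],r)
bx=cv2.boxPoints(r)+[270,170]
for z in (48,41,0):
    p=onplane(c,bx,z)[:,:2]; print(z,p.round(1).tolist(),p.mean(0),np.linalg.norm(p-np.roll(p,-1,0),axis=1),[np.degrees(np.arctan2(*(p[i]-p[i-1])[::-1])).round(1) for i in range(4)])
cr=im[170:290,270:390]; s=cv2.imread('pics/scene0.png'); a=s[255:300,225:295]; b=s[235:280,350:420]
out=np.zeros((360,760,3),np.uint8); out[:,:360]=cv2.resize(cr,(360,360),interpolation=2)
out[:180,380:660]=cv2.resize(a,(280,180),interpolation=2); out[180:,380:660]=cv2.resize(b,(280,180),interpolation=2)
cv2.imwrite('pics/crop2.png',np.clip(out*1.8,0,255).astype(np.uint8))
```

```text
[  24   20   53   73 2640] ((49.79310607910156, 56.017250061035156), (70.7547607421875, 48.581607818603516), 85.2363510131836)
48 [[401.6, -255.0], [367.1, -237.9], [392.6, -184.2], [429.4, -202.2]] [ 397.66040533 -219.81344814] [38.42210755 59.44760795 40.94809514 59.67309955] [np.float64(-117.8), np.float64(153.7), np.float64(64.7), np.float64(-26.0)]
41 [[402.7, -254.4], [367.3, -236.9], [393.4, -181.7], [431.2, -200.2]] [ 398.63892224 -218.28377743] [39.43726694 61.01828695 42.02999423 61.24973632] [np.float64(-117.8), np.float64(153.7), np.float64(64.7), np.float64(-26.0)]
0 [[409.0, -250.8], [368.3, -230.7], [398.4, -167.3], [441.8, -188.5]] [ 404.37023559 -209.32427751] [45.38320053 70.21797826 48.3668318  70.48432312] [np.float64(-117.8), np.float64(153.7), np.float64(64.7), np.float64(-26.0)]
```

View pics/crop2.png

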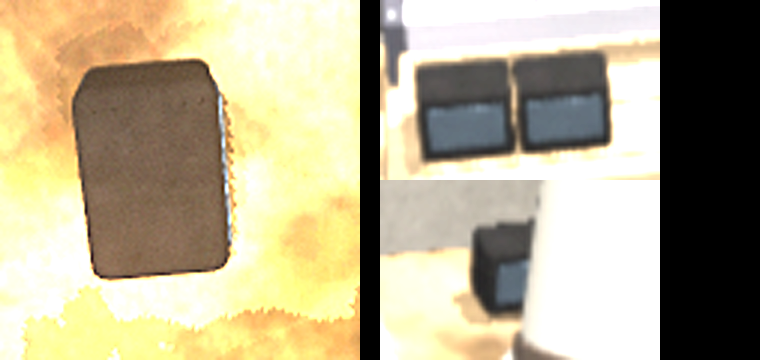

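The block stands upright with its display face towards the robot, as the row's do. I'll align with it, descend and grip.

drive_tool([
  [-1,3,-0.5,25,-3],
  [-1,5.5,-1.3,65,-5.5],
  [-1,5.5,-1.3,105,-5.5],
  [-1,5.5,-1.3,140,-5.5],
  [-1,5.5,-1.3,157,-5.5],
  [-1,5.5,-1.3,163,-5.5],
  [1,5.5,-1.3,163,-5.5],
  [1,5.5,-1.3,163,-5.5],
  [1,5.5,-1.3,163,-5.5],
  [1,5.5,-1.3,163,-5.5],
  [1,5.5,-1.3,163,-5.5],
  [1,5.5,-1.3,163,-5.5],
])

```text
clock: 2.55
position: [399.6, -218.5, 9.6]
ee_rot: [-0.534, 0.846, -0.001, 0.001]
contact_force: [-1.0, -1.2, 7.0]
gripper_width: 39.8
grasp_force: 61.0
```

drive_tool([
  [1,0,0,-20,0],
  [1,0,0,-60,0],
  [1,0,0,-105,0],
  [1,-20,5,-140,0],
  [1,-60,12,-150,1],
  [1,-105,21,-150,2],
  [1,-150,30,-150,3],
  [1,-195,39,-150,4],
  [1,-230,46,-150,5.6],
  [1,-248,49.5,-150,5.6],
  [1,-253.5,50.6,-150,5.6],
  [1,-253.5,50.6,-150,5.6],
])

```text
clock: 3.75
position: [461.8, 32.8, 158.2]
ee_rot: [-0.492, 0.871, 0.0, -0.0]
contact_force: [-0.1, -1.2, -0.8]
gripper_width: 39.7
grasp_force: 60.6
```

Run:
```python
from h import *
s=arm.read_state(); print(s['position'],s['ee_rot'],s['contact_force'])
im=arm.get_image('wrist'); np.save('c2.npy',np.r_[s['position'],s['ee_rot']]); cv2.imwrite('pics/w2.png',im)
```

```text
[461.77547226  32.83824296 158.22593479] [-4.92079094e-01  8.70550469e-01  1.47427457e-04 -1.59179045e-04] [-0.09770895 -1.22689348 -0.83736301]
```

View pics/w2.png

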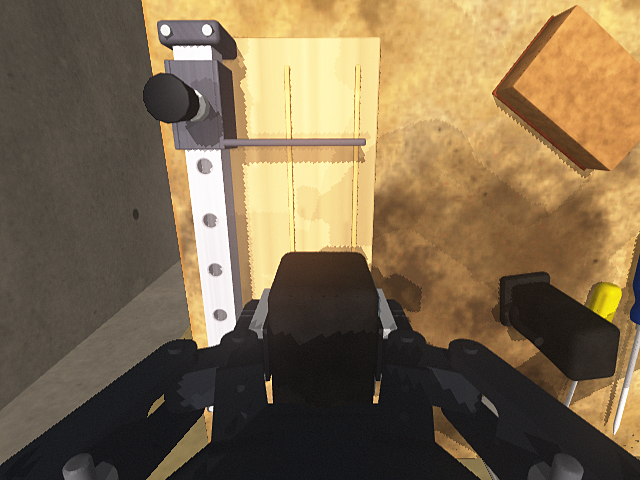

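Wrist view: holes at (205,167), (210,219), (215,269) and (220,315), knob top at (167,98), lips at image x ≈ 290 and 358, and the plate's end at (366,142). I'll refit the rack here and project the finger tips.

Run:
```python
from h import *
from scipy.optimize import least_squares
q=np.load('c2.npy'); st=dict(position=q[:3],ee_rot=q[3:]); c=cam('wrist',st)
im=cv2.imread('pics/w2.png'); g=cv2.cvtColor(im,6)
uv0=np.array([(205,167),(210,219),(215,269),(220,315)]); uv=[]
for u,v in uv0:
    p=g[v-13:v+14,u-13:u+14]; m=(p<150).astype(np.uint8); n,l,S,C=cv2.connectedComponentsWithStats(m)
    k=l[13,13]; uv.append(C[k]+[u-13,v-13]); print(k,S[k],uv[-1])
uv=np.array(uv+[(366,142)])
P=np.array([(85,-87,55),(85,-47,55),(85,-7,55),(85,33,55),(-30,-103.5,60)],float)
def w(q,P=P): return P@R.from_euler('z',q[2]).as_matrix().T+[q[0],q[1],0]
s=least_squares(lambda q:(proj(c,w(q))-uv).ravel(),np.load('rack.npy'),loss='soft_l1')
print(np.load('rack.npy'),s.x,np.degrees(s.x[2]),(proj(c,w(s.x))-uv).round(1).tolist())
np.save('rack2.npy',s.x)
for r in (np.load('rack.npy'),s.x):
  print('target',w(r,np.array([[0,-31,12.]])),'proj', proj(c,w(r,np.array([(25.5,-150,16),(-25.5,-150,16),(25.5,-60,16),(85,-127,105.]) ]))).round(1).tolist())
T=R.from_quat(q[3:]).as_matrix()
t=lambda P:proj(c,np.array(P,float)@T.T+q[:3]).round(0).tolist()
print('tips',t([(11,20,0),(11,-20,0),(11,20,-5),(28,20.5,8),(28,-20.5,8),(28,20.5,-40),(28,-20.5,-40)]))
```

```text
File "<stdin>", line 16
    print('target',w(r,np.array([[0,-31,12.]])),'proj', proj(c,w(r,np.array([(25.5,-150,16),(-25.5,-150,16),(25.5,-60,16),(85,-127,105.]) ]))).round(1).tolist())
                                                                                                                                       ^
SyntaxError: closing parenthesis ']' does not match opening parenthesis '('
```

```bash
cat > fit.py <<'E'
from h import *
from scipy.optimize import least_squares
q=np.load('c2.npy'); st=dict(position=q[:3],ee_rot=q[3:]); c=cam('wrist',st)
im=cv2.imread('pics/w2.png'); g=cv2.cvtColor(im,6)
uv0=np.array([(205,167),(210,219),(215,269),(220,315)]); uv=[]
for u,v in uv0:
    p=g[v-13:v+14,u-13:u+14]; m=(p<150).astype(np.uint8); n,l,S,C=cv2.connectedComponentsWithStats(m)
    k=l[13,13]; uv.append(C[k]+[u-13,v-13]); print(k,S[k],uv[-1])
uv=np.array(uv+[(366,142)])
P=np.array([(85,-87,55),(85,-47,55),(85,-7,55),(85,33,55),(-30,-103.5,60)],float)
def w(q,P=P): return P@R.from_euler('z',q[2]).as_matrix().T+[q[0],q[1],0]
s=least_squares(lambda q:(proj(c,w(q))-uv).ravel(),np.load('rack.npy'),loss='soft_l1')
print(np.load('rack.npy'),s.x,np.degrees(s.x[2]),(proj(c,w(s.x))-uv).round(1).tolist())
np.save('rack2.npy',s.x)
L=np.array([(25.5,-150,16),(-25.5,-150,16),(25.5,-60,16),(85,-127,105)],float)
for r in (np.load('rack.npy'),s.x):
    print('target',w(r,np.array([[0,-31,12.]])),'proj', proj(c,w(r,L)).round(1).tolist())
T=R.from_quat(q[3:]).as_matrix()
t=lambda P:proj(c,np.array(P,float)@T.T+q[:3]).round(0).tolist()
print('tips',t([(11,20,0),(11,-20,0),(11,20,-5),(28,20.5,8),(28,-20.5,8),(28,20.5,-40),(28,-20.5,-40)]))
E
python3 fit.py
```

```text
0 [  0   0  27  27 673] [205.36701337 167.0653789 ]
0 [  0   0  27  27 633] [210.15797788 218.84676145]
1 [  7   8  13  12 116] [214.6637931  269.24137931]
1 [  7   8  13  11 110] [219.9        314.60909091]
[479.08708536  58.66937941  -0.54257495] [475.52270799  58.76974887  -0.54446525] -31.19556084581149 [[-0.7, -1.8], [-0.1, 1.1], [0.3, 0.4], [-0.5, 0.6], [1.6, -0.4]]
target [[463.08045723  32.12153852  12.        ]] proj [[286.3, 80.6], [352.4, 80.7], [289.6, 196.7], [160.2, 99.7]]
target [[459.46592517  32.25221268  12.        ]] proj [[290.7, 78.0], [356.8, 78.2], [293.3, 194.5], [165.9, 95.9]]
tips [[364.0, 286.0], [277.0, 286.0], [366.0, 291.0], [365.0, 246.0], [277.0, 246.0], [382.0, 290.0], [258.0, 290.0]]
```

drive_tool([
  [1,5,0,15,0],
  [1,7,0,45,0],
  [1,7,0,80,0],
  [1,7,0,108,0],
  [1,7,0,124,0],
  [1,7,0,130,0],
  [1,7,0,133,0],
  [1,7,0,135,0],
  [1,7,0,135,0],
])

```text
clock: 4.7
position: [459.0, 26.4, 24.0]
ee_rot: [-0.491, 0.871, -0.0, 0.001]
contact_force: [-0.5, 0.2, -1.5]
gripper_width: 39.4
grasp_force: 60.6
```

Run:
```python
from h import *
s=arm.read_state(); print(s['position'],s['contact_force'],s['gripper_width'])
im=arm.get_image('side'); cv2.imwrite('pics/s1.png',cv2.resize(im[190:340,220:420],None,fx=4,fy=4,interpolation=cv2.INTER_CUBIC))
```

```text
[458.95520251  26.36210502  23.96486509] [-0.49047253  0.2098887  -1.4975071 ] 39.406271433577245
```

View pics/s1.png

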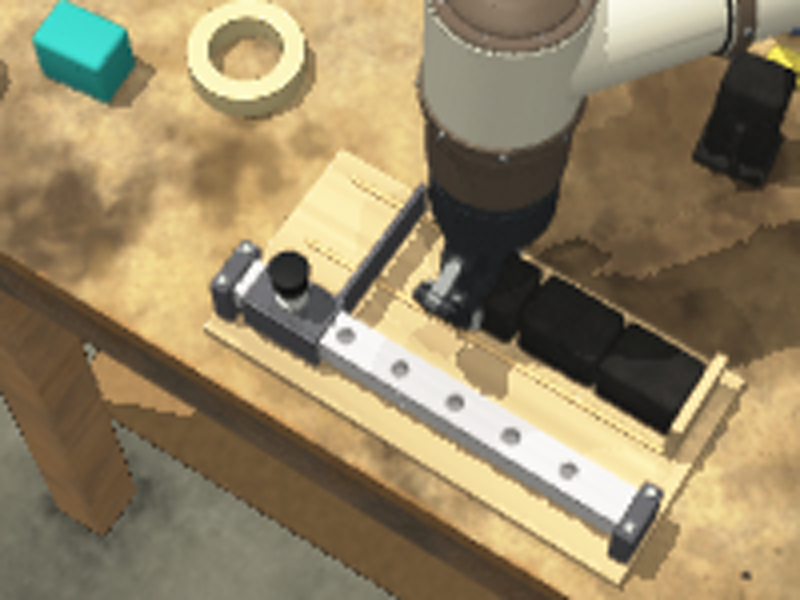

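drive_tool([
  [1,0,0,1,0],
  [1,0,0,2,0],
  [1,0,0,2.5,0],
  [1,0,0,2.5,0],
])

```text
clock: 5.15
position: [458.8, 26.5, 21.6]
ee_rot: [-0.492, 0.871, -0.0, 0.0]
contact_force: [-2.6, 0.2, 6.0]
gripper_width: 39.6
grasp_force: 61.7
```

drive_tool([
  [-1,0,0,2.5,0],
  [-1,0,0,2.5,0],
  [-1,0,0,2.5,0],
  [-1,0,0,2.5,0],
  [-1,0,0,-10,0],
  [-1,0,0,-35,0],
  [-1,0,0,-75,0],
  [-1,10,-10,-115,0],
  [-1,35,-32,-140,0],
  [-1,65,-60,-148,0],
  [-1,84,-79,-148,0],
  [-1,90,-85,-148,0],
])

```text
clock: 6.35
position: [485.0, -96.5, 169.1]
ee_rot: [-0.49, 0.872, -0.0, 0.0]
contact_force: [-1.0, 0.9, -0.5]
gripper_width: 85.3
grasp_force: 0.0
```

drive_tool([
  [-1,0,0,0,0],
  [-1,0,0,0,0],
])

```text
clock: 6.55
position: [484.3, -94.2, 168.3]
ee_rot: [-0.492, 0.871, 0.0, -0.0]
contact_force: [0.8, -0.6, -0.3]
gripper_width: 85.6
grasp_force: 0.0
```

Run:
```python
from h import *
s=arm.read_state(); print(s['position'],s['ee_rot'],s['contact_force'],s['gripper_width'],s['clock'])
im=arm.get_image('wrist'); np.save('c3.npy',np.r_[s['position'],s['ee_rot']]); cv2.imwrite('pics/w3.png',im)
sd=arm.get_image('side'); cv2.imwrite('pics/s2.png',sd)
cr=cv2.resize(sd[250:325,310:410],(400,300),interpolation=cv2.INTER_CUBIC)
sc=cv2.resize(arm.get_image('scene')[250:305,225:345],(400,183),interpolation=cv2.INTER_CUBIC)
o=np.zeros((483,800,3),np.uint8); o[:300,:400]=cr; o[300:,:400]=sc; o[:480,400:]=im[:,120:520]
cv2.imwrite('pics/m3.png',o)
```

```text
[484.28151703 -94.18893816 168.3481366 ] [-4.91528758e-01  8.70861156e-01  3.16900436e-04 -4.76098535e-04] [ 0.83887125 -0.59889616 -0.30676979] 85.64354590529332 6.55
```

View pics/m3.png

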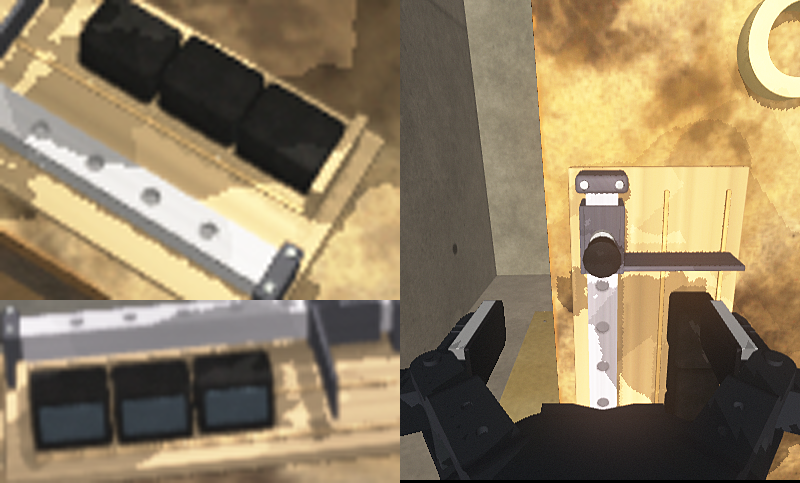

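The three blocks stand in line. The knob's top is at wrist pixel (322,257), between the pads at 225 and 425. I'll compute the offset to it.

Run:
```python
from h import *
q=np.load('c3.npy'); st=dict(position=q[:3],ee_rot=q[3:]); c=cam('wrist',st)
im=cv2.imread('pics/w3.png'); g=cv2.cvtColor(im,6)[225:290,290:355]
m=cv2.medianBlur((g<60).astype(np.uint8),5); n,l,S,C=cv2.connectedComponentsWithStats(m); k=l[32,32]; print(S[k],C[k]+[290,225])
T=R.from_quat(q[3:]).as_matrix()
for uv in (C[k]+[290,225],(322,256)):
  for z in (105,99): print(z,(onplane(c,uv,z)[0]-q[:3])@T)
```

```text
[   0    0   65   65 4061] [322.22876139 257.41098252]
105 [ 2.34125448  0.68187563 63.35008561]
99 [ 0.19092418  0.68348442 69.34897795]
105 [ 3.31163469  0.5339178  63.35043707]
99 [ 1.18972756  0.53119279 69.3493397 ]
```

drive_tool([
  [-1,2,0,20,0],
  [-1,2,0,50,0],
  [-1,2,0,78,0],
  [-1,2,0,90,0],
  [-1,2,0,94,0],
  [-1,2,0,94,0],
  [1,2,0,94,0],
  [1,2,0,94,0],
  [1,2,0,94,0],
  [1,2,0,94,0],
  [1,2,0,94,0],
  [1,2,0,94,0],
])

```text
clock: 7.9
position: [483.8, -96.3, 75.5]
ee_rot: [-0.492, 0.871, -0.0, 0.0]
contact_force: [-2.7, 0.6, 5.7]
gripper_width: 22.0
grasp_force: 58.3
```

drive_tool([
  [1,0,0,0,0],
  [1,0,0,0,0],
])

```text
clock: 8.1
position: [483.8, -96.3, 75.5]
ee_rot: [-0.492, 0.871, -0.0, 0.0]
contact_force: [-2.1, 1.0, 5.6]
gripper_width: 22.2
grasp_force: 58.3
```

drive_tool([
  [1,0,0,-3,0],
  [1,0,0,-6,0],
  [1,0,0,-9,0],
  [1,0,0,-12,0],
  [1,0,0,-13,0],
  [1,0,0,-13,0],
  [1,0,0,-13,0],
])

```text
clock: 8.8
position: [483.6, -96.3, 87.7]
ee_rot: [-0.491, 0.871, 0.0, -0.0]
contact_force: [1.7, 1.2, -4.3]
gripper_width: 22.0
grasp_force: 58.8
```

drive_tool([
  [1,-4,0,0,0],
  [1,-10,0,0,0],
  [1,-16,0,0,0],
  [1,-22,0,0,0],
  [1,-28,0,0,0],
  [1,-33,0,0,0],
  [1,-37,0,0,0],
  [1,-39,0,0,0],
  [1,-40,0,0,0],
  [1,-40,0,0,0],
  [1,-40,0,0,0],
])

```text
clock: 9.9
position: [504.1, -62.0, 87.7]
ee_rot: [-0.491, 0.871, 0.0, -0.0]
contact_force: [0.3, 1.0, -5.5]
gripper_width: 22.0
grasp_force: 58.9
```

drive_tool([
  [1,0,0,2,0],
  [1,0,0,4,0],
  [1,0,0,6,0],
  [1,0,0,8,0],
  [1,0,0,10,0],
  [1,0,0,11.5,0],
  [1,0,0,12.5,0],
  [1,0,0,13,0],
  [1,0,0,13,0],
  [1,0,0,13,0],
])

```text
clock: 10.9
position: [504.4, -62.1, 75.6]
ee_rot: [-0.492, 0.871, -0.0, 0.0]
contact_force: [-4.1, 2.3, 4.7]
gripper_width: 21.9
grasp_force: 59.5
```

Run:
```python
from h import *
s=arm.read_state(); print(s['position'],s['contact_force'],s['gripper_width'],s['clock'])
sd=arm.get_image('side'); sc=arm.get_image('scene')
o=np.zeros((450,800,3),np.uint8); o[:,:400]=cv2.resize(sd[235:325,270:350],(400,450),interpolation=2)
o[:300,400:]=cv2.resize(sc[230:305,225:325],(400,300),interpolation=2)
cv2.imwrite('pics/m4.png',o)
```

```text
[504.39447117 -62.05778769  75.56081212] [-4.10764278  2.26136626  4.70135083] 21.88978775522835 10.9
```

View pics/m4.png

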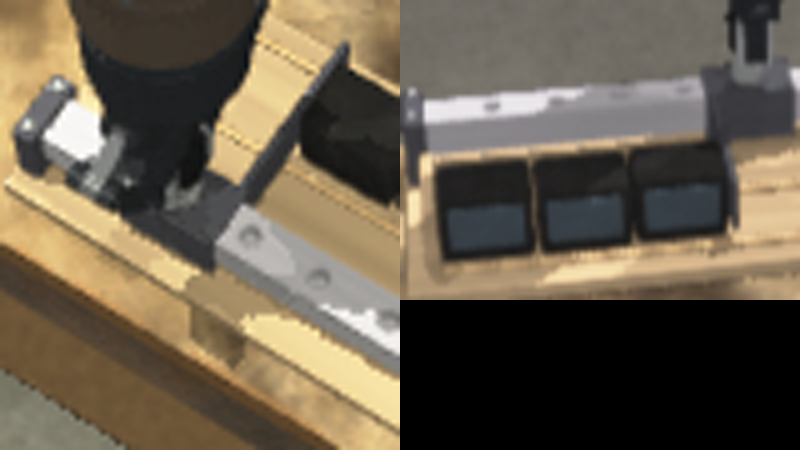

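drive_tool([
  [1,0,0,1,0],
  [1,0,0,1,0],
  [1,0,0,1,0],
])

```text
clock: 11.3
position: [504.5, -62.1, 75.4]
ee_rot: [-0.492, 0.871, -0.0, 0.0]
contact_force: [-6.7, 2.8, 9.8]
gripper_width: 22.0
grasp_force: 59.9
```

The pin has bottomed out: the knob is at the same height as at the start, and the upward force rises when I push down. The stop plate is against the row, so I'm handing in.

```bash
python3 -c "
from bench import arm
print(arm.job_done())"
```

```text
the job is handed in; nothing more can be done
None
```

The loose block stands in line with the other two, the section is one hole along with its stop plate closing the row, the knob is back at its pin-home height, and the fingers still grip it; the job is handed in.

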